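# Clamp a heat sink with a torque-limiting vise knob

## Robot

A 7-joint arm with a two-finger parallel gripper is mounted at the origin on the work surface. World frame = base frame: x ahead of the robot, y to its left, z up, the work surface at z = 0. Lengths are in m, angles in rad, forces in N, time in s.
With the tool pointing down it reaches from about 0.4 to 0.85 m from the base axis. Payload 10.4 kg.
Tool frame: the origin (TCP) lies midway between the tips of the shut fingers; the grasp point (between the pads) lies 19 mm behind it; z points along the fingers, x is the direction in which the jaws open and shut, and the axes are right-handed (so a half turn about z gives the same grasp; the last joint's range is limited). The gripper opens to 85 mm and grips with 20 to 120 N. Pads are 22 mm wide; open, the fingers measure 114 mm over their backs; the gripper's body (76 mm by 85 mm) begins 54 mm behind the grasp point. The pads swing forward as they close: fully open they stand 13 mm farther back than shut.
Start: joints at [1.117, 0.332, -0.065, 1.46, 0.022, 1.35, -0.088], TCP at [0.261, -0.568, 0.231] pointing down, gripper open.
Joint ranges: [-2.6, 2.6], [-0.5, 2.12], [-1.47, 1.34], [0.16, 2.42], [-1.27, 4.41], [0.06, 2.06], [-2.6, 2.6]. Speed limits (rad/s): [2.22, 2.22, 2.79, 2.79, 3.14, 3.14, 3.14].

## Interface

Orientations are given as a unit quaternion [x, y, z, w].
In Python, from workcell import monitor, eyes, ticket, models gives the robot as it stands.
- The arm moves only by the tool servo_tool, never from a script. Its argument "motion" is a list of rows, each a list of 7 numbers: the opening, from 0 (shut) to 1 (fully open), then the shift along the tool's x, y, z in m, then the turn, a rotation vector about the tool's x, y, z in degrees. In form: [[fingers, tx, ty, tz, rx, ry, rz], ...]. A call has 1 to 20 rows; each row is the pose to reach, as a shift and turn from the pose commanded when the call began, along the tool's axes at that moment; what a row does not reach only later rows make up. A row lasts 1/8 s, in which the tool goes at most 62.5 mm and 10.7 degrees, less where a joint would pass 70% of its speed; a pose out of reach is approached as far as the arm can. A call with a gripper value outside its range is refused whole. The fingers move at their own pace and stop on an object; "grip_force" is the grip in N (left out, the last holds). Time passes only in rows, so rows that repeat a pose let the fingers close. It gives the time, the measured TCP pose, the force and the opening at its end, in the units of the state.
- monitor.get_obs(): the state, without advancing time (a new reading comes with each control period).
- eyes.camera(name): name is "scene" or "top"; returns (picture, depth): 400x640x3 uint8, blue, green, red; 400x640 float32, m along the optical axis (not along the pixel's ray), 0 where there is no reading.
- eyes.camera_info(name): a dict with "intrinsics" (3x3 intrinsics, pixels), "extrinsics" (4x4, takes a point from world to camera coordinates). Camera axes: x right, y down, z forward; pixel columns grow to the right and rows downward; lengths in m; the calibration is good to about 2 mm. A picture is of the moment at which its call begins. camera_info takes no time and is no camera call.
- ticket.hand_in(): hands the job in, once; it reports no verdict.
Trained networks look in the newest picture that a camera, given by its name, has taken for a name from the list of things; names that differ only in an ending like _2 or _b are one class to them, and where a whole thing is asked for, a point or a joint stands for the part that bears it (a point fixed in the world has none). Each returns a list of dicts, best first, with "confidence" (0 to 1); they miss things now and then, are a little off and sometimes report something else, mostly with a low value. They report only what shows in the picture. A call takes as long as a camera call. They do not tell look-alikes from the thing itself.
- models.boxes_of(camera, thing): "point" ([x, y, z] in m, in the coordinates of the camera as it stood for that picture, good to about 4 mm: the middle of the surface that is visible of it).
The state is a dict: "clock": time; "joint_pos": joint angles; "joint_velocities": joint speeds; "tau": joint torques, N m; "position": TCP position; "ee_rot": TCP orientation; "ft_force": force on the tool from outside, world axes, zero at the start; "torque": the same for the moment, N m; "grip_width": opening from 0.0 (shut) to 1.0 (fully open).
Only numpy, scipy, OpenCV 4.12 (cv2) and the standard library are available. Lean on these libraries where they do the work, as an engineer would, in place of code of your own. Each camera call takes 0.05 s, during which the arm holds its last target. There are 200 camera calls.

## Task

Gently set the heat sink down flat on the bed of the little bench vise, between its two jaws, then turn the vise's knob clockwise (seen from above) until the heat sink is clamped and the knob slips and clicks. Stop at the first click (a second is too many), let go, and leave the other things on the bench alone.

Things in the scene. Friction and masses are not known exactly. Their poses are not given: they have to be found in the camera images.
- heatsink: Loose bare-aluminium finned heat sink, 50 (its x) x 36 (its y) x 40 mm tall, 0.1 to 0.2 kg: a 10 mm base with five upright fins along its x; it stands on the bench on the robot's right. Origin: centre of its underside; z up. Hold it across its y (over the outer fins). Either way round in the vise will do.
- vise: Grey vise fixed to the bench. Origin on the bench top; x axis along the vise, from the fixed jaw past the bed to the knob; z up. Base 240 x 90 x 20 mm high (x -95 to 145 mm), its top is the bed. The gear housing (64 x 70 mm, top 62 mm above the bench, centred at x = 85 mm) carries collar and knob.
- seat (a point): Point on the bed, 20 mm above the bench, at vise x = -38 mm, y = 0; axes as the vise's. A heat sink centred here with its x along the vise's x stands between the open jaws and between two guide rails on the bed along x (6 mm high, 6 mm wide, 41 mm apart).
- fixed_jaw (a point): Centre of the fixed jaw's clamping face, at vise x = -66 mm, 15 mm above the bed; axes as the vise's. Both steel jaws are 40 mm wide, 16 mm thick and rise 30 mm over the bed; the moving one is sprung (7 N/mm). Its face stands 55 to 67 mm from this one at the start (varies, not measured), at vise x = -11 to 1 mm.
- collar_top (a point): Centre of the top of the steel collar (54 mm across, 8 mm high, top 70 mm above the bench) under the knob; upright axis. Its x axis points along the small tab at its rim. Turning it clockwise from above closes the jaw about 8 mm per rad, against an even drag of 0.08 N m; the jaw stays where it is left.
- knob_grip (a point): On the knob's upright axis, 96 mm above the bench. Black knob: 42 mm disc, 8 mm high, and on it an upright bar grip 40 mm long (its x), 14 mm thick (its y), 34 mm tall, top 112 mm above the bench; grip the bar from above across the 14 mm. Its x axis points along the bar to the nose end (white line). At the start the nose lies over the collar's tab.
- knob: The same knob; origin on its axis, 70 mm above the bench. It turns the collar through a torque limiter. When the jaws are tight, after about 1 to 2.6 rad, the collar stops and the knob slips over it at about 0.22 N m (ripple 0.06 either way), clicking at slips of 0.26, 0.79, 1.31 rad and so on. The slip stays as the angle from tab to nose. It may take two grasps or more.
- spool: Bystander: solder spool, 54 mm across, 44 mm high, standing on the bench. Origin: centre of underside.
- cutters: Bystander: side cutters, about 120 mm long, lying flat on the bench.
- driver: Bystander: screwdriver lying on the bench beyond the vise, on the robot's left.
Things that resemble listed ones, but are neither listed nor needed, are in the scene too. Leave any purple look-alike of the heatsink alone.

How it is judged:
By the outcome, as a careful person would: the job done as asked, in the order asked, and still so for the second after the job is handed in, with the robot touching nothing.
It also fails if it takes over 72 s, if anything falls off the work surface, if the arm or the gripper's body presses on something with over 40 N, if the wrist force passes 120 N, or if a joint passes its speed limit or range.

## Working session

There is one attempt and no reset: what is moved stays moved. The work goes in short steps, Python scripts to look and compute and a tool call to move; the robot and the scene stay as the last step left them, time stands still between calls to the robot, and variables do not carry over. Pictures are saved under pics/ and viewed, about 8 in all and at most 12, crops included, and the job is handed in when it is done.

Besides the shell and the picture viewer there is one more tool, called after "Call:" as name([rows], argument=value, ...), one row to a line, values as JSON. servo_tool: Moves the arm, as the interface text tells. Its arguments: {"type":"object","properties":{"motion":{"type":"array"},"grip_force":{"type":"number"}},"required":["motion"]}

```bash
ls; mkdir -p pics; cat > h.py <<'E'
import numpy as np, cv2
from workcell import monitor, eyes, ticket, models
from scipy.spatial.transform import Rotation as R
def info(c):
    i=eyes.camera_info(c); return np.array(i["intrinsics"]),np.array(i["extrinsics"])
def c2w(c,p):
    K,E=info(c); return np.linalg.inv(E)@np.r_[p,1]
def proj(c,p):
    K,E=info(c); q=K@(E@np.r_[p,1])[:3]; return q[:2]/q[2]
def cloud(c,d):
    K,E=info(c); v,u=np.mgrid[:d.shape[0],:d.shape[1]]
    P=np.stack([(u-K[0,2])/K[0,0]*d,(v-K[1,2])/K[1,1]*d,d,np.ones_like(d)],-1)
    W=(P@np.linalg.inv(E).T)[...,:3]; W[d==0]=np.nan; return W
E
python3 - <<'E'
from h import *
np.set_printoptions(precision=3,suppress=True)
for c in ["scene","top"]:
    p,d=eyes.camera(c); cv2.imwrite(f"pics/{c}0.png",p); np.save(f"{c}0.npy",d)
    K,E=info(c); print(c,K[0,0],"cam at",np.linalg.inv(E)[:3,3])
    for t in ["heatsink","vise","knob","spool","cutters","driver","collar_top","knob_grip"]:
        for b in models.boxes_of(c,t):
            w=c2w(c,b["point"])[:3]; print(c,t,round(b["confidence"],2),w,proj(c,w).round())
o=monitor.get_obs(); print({k:np.round(v,3) for k,v in o.items()})
E
```

```text
pics
scene 372.0504785427485 cam at [ 1.084 -0.316  0.899]
scene heatsink 0.87 [ 0.445 -0.159  0.033] [222. 232.]
scene heatsink 0.85 [ 0.475 -0.268  0.027] [192. 261.]
scene heatsink 0.56 [ 0.535 -0.163  0.026] [237. 255.]
scene vise 0.72 [0.543 0.159 0.019] [331. 202.]
scene knob 0.52 [0.476 0.159 0.086] [317. 174.]
scene knob 0.31 [0.645 0.426 0.017] [415. 181.]
scene spool 0.58 [ 0.736 -0.04   0.045] [319. 279.]
scene cutters 0.93 [ 0.722 -0.261  0.011] [243. 333.]
scene driver 0.85 [0.646 0.426 0.017] [415. 181.]
scene driver 0.41 [ 0.736 -0.039  0.044] [319. 279.]
scene driver 0.33 [0.478 0.16  0.084] [317. 175.]
scene driver 0.17 [0.544 0.159 0.019] [331. 202.]
scene collar_top 0.49 [0.48  0.153 0.077] [316. 178.]
scene knob_grip 0.43 [0.48  0.157 0.085] [317. 175.]
top 491.21992626470103 cam at [0.275 0.071 1.486]
top heatsink 0.83 [ 0.468 -0.266  0.034] [435. 250.]
top heatsink 0.73 [ 0.529 -0.17   0.027] [401. 231.]
top heatsink 0.5 [ 0.439 -0.159  0.033] [399. 261.]
top vise 0.91 [0.522 0.165 0.021] [289. 236.]
top knob 0.48 [0.466 0.162 0.085] [289. 252.]
top spool 0.56 [ 0.723 -0.035  0.044] [354. 168.]
top cutters 0.66 [ 0.716 -0.259  0.01 ] [425. 172.]
top cutters 0.53 [0.636 0.429 0.024] [203. 201.]
top cutters 0.34 [0.463 0.162 0.076] [290. 253.]
top driver 0.69 [0.637 0.425 0.021] [205. 201.]
top collar_top 0.68 [0.464 0.163 0.077] [289. 253.]
top knob_grip 0.43 [0.469 0.161 0.082] [290. 251.]
{'clock': np.float64(0.9), 'joint_pos': array([ 1.117,  0.332, -0.065,  1.46 ,  0.022,  1.35 , -0.088]), 'joint_velocities': array([ 0.   , -0.   , -0.001,  0.   , -0.001, -0.   ,  0.001]), 'tau': array([  0.001, -62.522,   0.049, -39.183,   0.017,   0.002,  -0.   ]), 'position': array([ 0.261, -0.568,  0.231]), 'ee_rot': array([ 0.842, -0.54 ,  0.   ,  0.   ]), 'ft_force': array([ 0.154,  0.732, -0.772]), 'torque': array([0.   , 0.013, 0.038]), 'grip_width': np.float64(0.998)}
```

```bash
python3 - <<'E'
import cv2,numpy as np
a=cv2.imread("pics/scene0.png");t=cv2.imread("pics/top0.png")
c1=cv2.resize(a[140:350,170:440],None,fx=2.9,fy=2.9,interpolation=cv2.INTER_CUBIC)[:600,:800]
c2=cv2.resize(t[150:290,190:460],None,fx=2.9,fy=2.9,interpolation=cv2.INTER_CUBIC)
cv2.imwrite("pics/s1.png",c1);cv2.imwrite("pics/t1.png",c2)
E
```

```text
(no output)
```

View pics/s1.png

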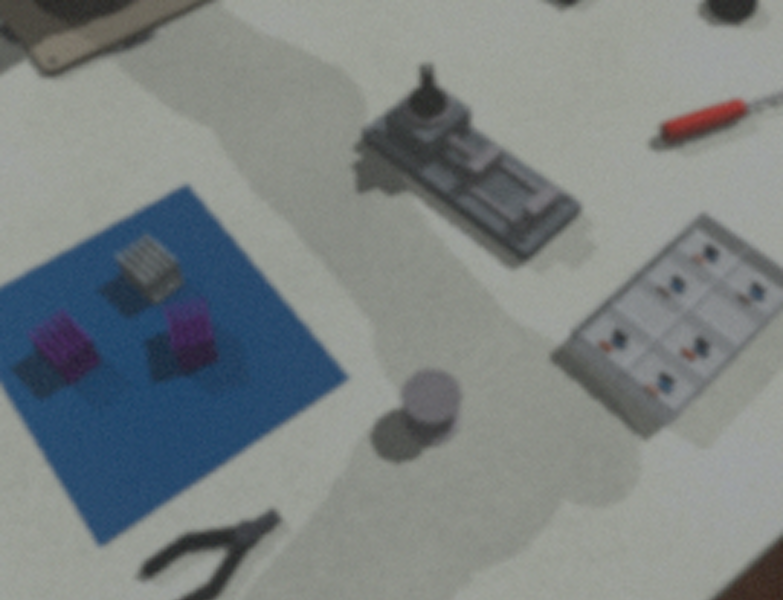

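View pics/t1.png

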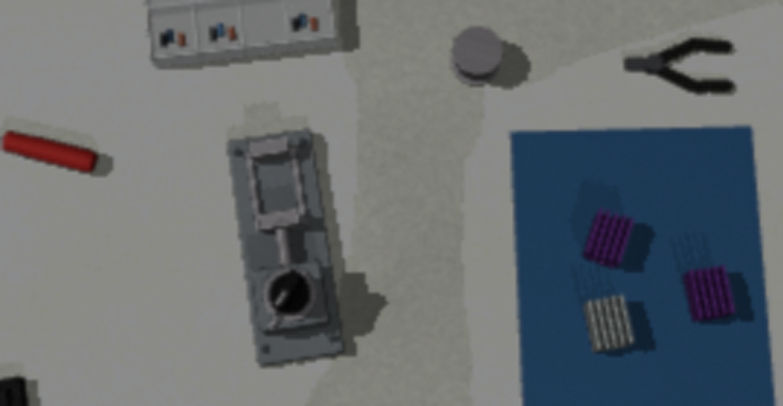

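```bash
cat >> h.py <<'E'
def rect(W,ctr,r,z0,z1):
    m=(np.hypot(W[...,0]-ctr[0],W[...,1]-ctr[1])<r)&(W[...,2]>z0)&(W[...,2]<z1)
    P=W[m]; (c,s,a)=cv2.minAreaRect(P[:,:2].astype(np.float32)); 
    return len(P),np.round(c,4),np.round(s,4),round(a,1),"mean",P.mean(0).round(4)
E
python3 - <<'E'
from h import *
np.set_printoptions(precision=4,suppress=True)
for c in ["scene","top"]:
    D=[np.load(c+"0.npy")]+[eyes.camera(c)[1] for _ in range(3)]
    W=cloud(c,np.median(D,0)); np.save(c+"W.npy",W)
    print(c,"bench z",np.nanmedian(W[...,2][(abs(W[...,0]-.5)<.1)&(abs(W[...,1])<.04)]), "std", np.nanstd(W[...,2][(abs(W[...,0]-.5)<.05)&(abs(W[...,1])<.03)]))
    print("hs top",rect(W,(.44,-.16),.045,.033,.05)); print("hs all",rect(W,(.44,-.16),.045,.008,.05))
    print("vise",rect(W,(.54,.16),.19,.012,.2)); print("bed",rect(W,(.54,.16),.19,.012,.028))
    print("housing",rect(W,(.47,.16),.06,.05,.066)); print("knob",rect(W,(.47,.16),.05,.1,.12)) 
    for lo,hi in[(.04,.055)]: print("jaws",rect(W,(.63,.17),.05,lo,hi),rect(W,(.54,.16),.035,lo,hi))
E
```

```text
scene bench z -0.00042842007342203114 std 0.0009043726406946893
hs top (139, array([ 0.4389, -0.1584]), array([0.0508, 0.0367]), 9.7, 'mean', array([ 0.4394, -0.1582,  0.0383]))
hs all (302, array([ 0.4385, -0.1582]), array([0.0517, 0.0366]), 8.9, 'mean', array([ 0.4431, -0.1589,  0.0292]))
vise (1950, array([0.53  , 0.1723]), array([0.2408, 0.0908]), 8.0, 'mean', array([0.5419, 0.1642, 0.0362]))
bed (1114, array([0.53  , 0.1723]), array([0.2408, 0.0908]), 8.0, 'mean', array([0.5631, 0.1656, 0.0197]))
housing (207, array([0.471 , 0.1645]), array([0.0641, 0.0698]), 7.3, 'mean', array([0.484 , 0.1542, 0.0594]))
knob (59, array([0.4714, 0.1645]), array([0.0137, 0.038 ]), 60.6, 'mean', array([0.4744, 0.1622, 0.1095]))
jaws (80, array([0.6285, 0.1858]), array([0.0157, 0.0405]), 7.7, 'mean', array([0.6298, 0.1847, 0.0482])) (110, array([0.5364, 0.176 ]), array([0.0375, 0.0552]), 79.6, 'mean', array([0.5428, 0.1714, 0.0469]))
top bench z -0.0009978531053131956 std 0.0018287749576756643
hs top (120, array([ 0.4374, -0.1598]), array([0.0496, 0.0364]), 8.6, 'mean', array([ 0.4375, -0.1597,  0.0383]))
hs all (237, array([ 0.4378, -0.1598]), array([0.0504, 0.0364]), 8.6, 'mean', array([ 0.4373, -0.1595,  0.0295]))
vise (2323, array([0.5285, 0.1714]), array([0.2393, 0.0899]), 7.8, 'mean', array([0.5237, 0.1699, 0.0341]))
bed (1528, array([0.5285, 0.1714]), array([0.2393, 0.0899]), 7.8, 'mean', array([0.537 , 0.1717, 0.0192]))
housing (260, array([0.4693, 0.1633]), array([0.0637, 0.0699]), 7.7, 'mean', array([0.4675, 0.1623, 0.0603]))
knob (74, array([0.4691, 0.1635]), array([0.0141, 0.0393]), 58.9, 'mean', array([0.4685, 0.163 , 0.1097]))
jaws (77, array([0.6264, 0.1846]), array([0.0169, 0.0393]), 9.2, 'mean', array([0.6259, 0.1845, 0.0485])) (123, array([0.5331, 0.1743]), array([0.0361, 0.0537]), 87.9, 'mean', array([0.5396, 0.1724, 0.0468]))
```

```bash
cat >> h.py <<'E'
def goal(pos,adeg,p0=None,q0=None):
    o=monitor.get_obs(); p0=o["position"] if p0 is None else p0
    R0=R.from_quat(o["ee_rot"] if q0 is None else q0)
    c,s=np.cos(np.radians(adeg)),np.sin(np.radians(adeg))
    R1=R.from_matrix(np.array([[c,s,0],[s,-c,0],[0,0,-1.]]))
    print("shift",(R0.inv().apply(np.array(pos)-p0)).round(4),"turn",np.degrees((R0.inv()*R1).as_rotvec()).round(2), "t",o["clock"],"p",np.round(o["position"],4),"x-angle",np.degrees(np.arctan2(*R0.as_matrix()[[1,0],0])).round(2),"F",np.round(o["ft_force"],2),"T",np.round(o["torque"],3),"g",np.round(o["grip_width"],3))
E
python3 -c "
from h import *
goal([.4383,-.1591,.12],-81.1)"
```

```text
shift [-0.2974 -0.3318  0.1113] turn [-0.   -0.   15.78] t 1.2 p [ 0.261  -0.5679  0.2313] x-angle -65.32 F [0.87 0.46 0.03] T [ 0.039 -0.     0.003] g 0.999
```

Call:
servo_tool([
  [1, -0.015, -0.017, 0.006, 0, 0, 1],
  [1, -0.045, -0.05, 0.017, 0, 0, 3],
  [1, -0.083, -0.093, 0.031, 0, 0, 5],
  [1, -0.122, -0.136, 0.046, 0, 0, 7],
  [1, -0.16, -0.179, 0.06, 0, 0, 9],
  [1, -0.199, -0.222, 0.074, 0, 0, 11],
  [1, -0.238, -0.265, 0.089, 0, 0, 13],
  [1, -0.27, -0.301, 0.101, 0, 0, 14.5],
  [1, -0.29, -0.323, 0.108, 0, 0, 15.5],
  [1, -0.297, -0.332, 0.111, 0, 0, 15.8],
  [1, -0.297, -0.332, 0.111, 0, 0, 15.8],
  [1, -0.297, -0.332, 0.111, 0, 0, 15.8],
])

```text
clock: 2.7
position: [0.4383, -0.1609, 0.1205]
ee_rot: [0.759, -0.651, 0.0, 0.0]
ft_force: [0.6, -0.2, 0.5]
grip_width: 1.001
```

```bash
python3 - <<'E'
from h import *
goal([.4383,-.1591,.009],-81.1)
a,_=eyes.camera("scene"); b,_=eyes.camera("top")
f=lambda i,r,c,w,h:cv2.resize(i[r-h:r+h,c-w:c+w],(400,400),interpolation=cv2.INTER_CUBIC)
cv2.imwrite("pics/c2.png",np.hstack([f(a,225,222,50,50),f(b,255,400,40,40)]))
E
```

```text
shift [-0.0019 -0.0002  0.1115] turn [-0.   -0.03 -0.12] t 2.7 p [ 0.4383 -0.1609  0.1205] x-angle -81.22 F [ 0.56 -0.22  0.52] T [ 0.004  0.036 -0.051] g 1.001
```

View pics/c2.png

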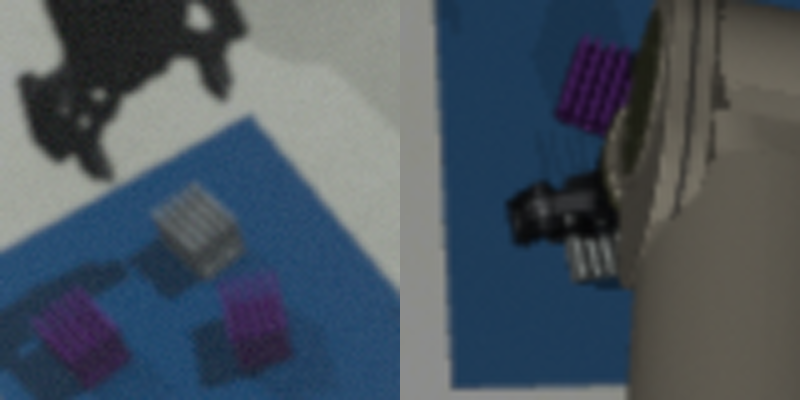

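Call:
servo_tool([
  [1, -0.001, 0, 0.02, 0, 0, 0],
  [1, -0.001, 0, 0.045, 0, 0, 0],
  [1, -0.001, 0, 0.07, 0, 0, 0],
  [1, -0.001, 0, 0.09, 0, 0, 0],
  [1, -0.001, 0, 0.104, 0, 0, 0],
  [1, -0.001, 0, 0.111, 0, 0, 0],
  [1, -0.001, 0, 0.112, 0, 0, 0],
  [1, -0.001, 0, 0.112, 0, 0, 0],
], grip_force=40)

```text
clock: 3.8
position: [0.4389, -0.1586, 0.0088]
ee_rot: [0.76, -0.65, 0.0, -0.0]
ft_force: [0.5, -0.4, 0.0]
grip_width: 1.0
```

Call:
servo_tool([
  [0.7, 0, 0, 0, 0, 0, 0],
  [0.55, 0, 0, 0, 0, 0, 0],
  [0.45, 0, 0, 0, 0, 0, 0],
  [0.35, 0, 0, 0, 0, 0, 0],
  [0.2, 0, 0, 0, 0, 0, 0],
  [0.2, 0, 0, 0, 0, 0, 0],
  [0.2, 0, 0, 0, 0, 0, 0],
  [0.2, 0, 0, 0, 0, 0, 0],
])

```text
clock: 4.8
position: [0.4388, -0.1585, 0.0086]
ee_rot: [0.76, -0.65, 0.0, -0.0]
ft_force: [0.1, -1.3, 5.2]
grip_width: 0.417
```

Call:
servo_tool([
  [0.2, 0, 0, -0.005, 0, 0, 0],
  [0.2, 0, 0, -0.02, 0, 0, 0],
  [0.2, 0, 0, -0.045, 0, 0, 0],
  [0.2, 0, 0, -0.075, 0, 0, 0],
  [0.2, 0, 0, -0.1, 0, 0, 0],
  [0.2, 0, 0, -0.11, 0, 0, 0],
  [0.2, 0, 0, -0.11, 0, 0, 0],
  [0.2, 0, 0, -0.11, 0, 0, 0],
])

```text
clock: 5.8
position: [0.4379, -0.1582, 0.1174]
ee_rot: [0.76, -0.65, -0.001, 0.0]
ft_force: [-0.2, -0.1, -2.1]
grip_width: 0.414
```

```bash
python3 - <<'E'
from h import *
# heatsink centre vs grasp: look at depth in scene
a,d=eyes.camera("scene"); W=cloud("scene",d); p=monitor.get_obs()["position"]
cv2.imwrite("pics/c3.png",cv2.resize(a[130:270,150:320],None,fx=4,fy=4,interpolation=cv2.INTER_CUBIC))
goal([.5917,.1804,.14],-82.1)
E
```

```text
shift [-0.3108 -0.2042 -0.0227] turn [0.08 0.05 0.98] t 5.85 p [ 0.4379 -0.1582  0.1174] x-angle -81.12 F [-0.41  0.49 -0.99] T [0.05  0.038 0.031] g 0.416
```

View pics/c3.png

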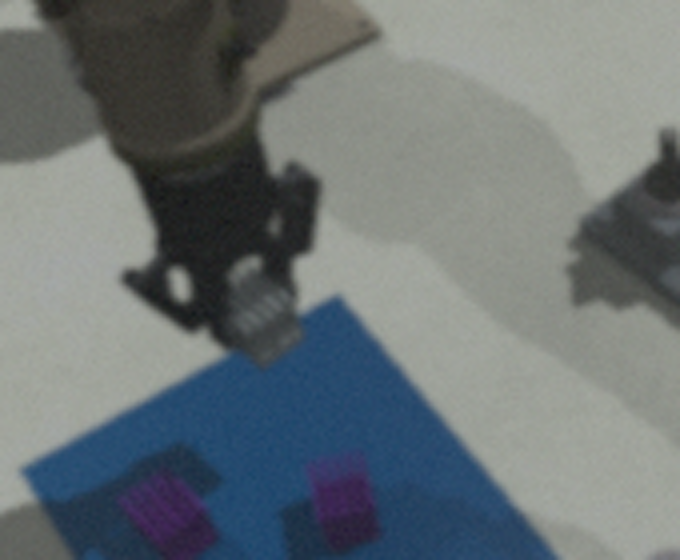

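Call:
servo_tool([
  [0.2, -0.01, -0.007, -0.015, 0, 0, 0],
  [0.2, -0.035, -0.023, -0.03, 0, 0, 0],
  [0.2, -0.07, -0.046, -0.04, 0, 0, 0],
  [0.2, -0.11, -0.072, -0.042, 0, 0, 0.5],
  [0.2, -0.15, -0.098, -0.042, 0, 0, 0.5],
  [0.2, -0.19, -0.125, -0.042, 0, 0, 1],
  [0.2, -0.23, -0.151, -0.042, 0, 0, 1],
  [0.2, -0.265, -0.174, -0.042, 0, 0, 1],
  [0.2, -0.29, -0.19, -0.042, 0, 0, 1],
  [0.2, -0.305, -0.2, -0.042, 0, 0, 1],
  [0.2, -0.31, -0.204, -0.042, 0, 0, 1],
  [0.2, -0.31, -0.204, -0.042, 0, 0, 1],
  [0.2, -0.31, -0.204, -0.042, 0, 0, 1],
])

```text
clock: 7.48
position: [0.5922, 0.178, 0.1604]
ee_rot: [0.754, -0.657, 0.0, 0.0]
ft_force: [-0.1, -0.6, -0.7]
grip_width: 0.416
```

```bash
python3 - <<'E'
from h import *
np.set_printoptions(precision=4,suppress=True)
goal([.5917,.1804,.06],-82.1)
for c in ["scene","top"]:
    a,d=eyes.camera(c); W=cloud(c,d); cv2.imwrite(f"pics/{c}4.png",a)
    p=monitor.get_obs()["position"]
    for z0,z1 in [(-.008,.005),(.005,.02)]:
        try: print(c,rect(W,p[:2],.04,p[2]+z0,p[2]+z1))
        except Exception as e: print(c,"none")
# moving jaw face from initial clouds, vise coords
for c in ["scene","top"]:
    W=np.load(c+"W.npy"); u=np.array([-.9905,-.1374]); v=np.array([.1374,-.9905]); q=(W[...,:2]-[.5541,.1752])
    X=q@u; Y=q@v; z=W[...,2]; m=(abs(Y)<.018)&(z>.045)&(z<.056)&(X>-.1)&(X<.03)
    print(c,"X of tall parts",np.sort(X[m]*1000).round()[[0,-1]], np.histogram(X[m]*1000,bins=np.arange(-90,30,4)))
    m=(abs(abs(Y)-.0235)<.002)&(X>-.06)&(X<-.02)&(z>.01)&(z<.04); print("rail z",np.median(z[m]) if m.any() else 0)
E
```

```text
shift [-0.0025  0.0002  0.1004] turn [ 0.   -0.05 -0.1 ] t 7.475 p [0.5922 0.178  0.1604] x-angle -82.2 F [-0.1  -0.58 -0.65] T [-0.049 -0.032  0.001] g 0.416
scene (53, array([0.6012, 0.1683]), array([0.0609, 0.0295]), 41.5, 'mean', array([0.609 , 0.1735, 0.1593]))
scene (74, array([0.6027, 0.1746]), array([0.0606, 0.0406]), 67.9, 'mean', array([0.6086, 0.1675, 0.1728]))
top (0, array([0., 0.]), array([0., 0.]), 0.0, 'mean', array([nan, nan, nan]))
top (0, array([0., 0.]), array([0., 0.]), 0.0, 'mean', array([nan, nan, nan]))
scene X of tall parts [-83.  21.] (array([ 0,  7, 14, 13, 14, 11,  0,  0,  0,  0,  0,  0,  0,  0,  0,  0,  0,
        0,  0,  0,  0, 17, 13, 10, 14,  3,  0,  1,  0]), array([-90, -86, -82, -78, -74, -70, -66, -62, -58, -54, -50, -46, -42,
       -38, -34, -30, -26, -22, -18, -14, -10,  -6,  -2,   2,   6,  10,
        14,  18,  22,  26]))
rail z 0.024375970044360984
top X of tall parts [-82.  24.] (array([ 0,  0, 12, 15, 16, 15,  7,  0,  0,  0,  0,  0,  0,  0,  0,  0,  0,
        0,  0,  0,  0,  7, 16, 16, 16, 12,  0,  1,  1]), array([-90, -86, -82, -78, -74, -70, -66, -62, -58, -54, -50, -46, -42,
       -38, -34, -30, -26, -22, -18, -14, -10,  -6,  -2,   2,   6,  10,
        14,  18,  22,  26]))
rail z 0.024860885882947326h.py:17: RuntimeWarning: Mean of empty slice.
  return len(P),np.round(c,4),np.round(s,4),round(a,1),"mean",P.mean(0).round(4)
  ret = um.true_divide(
```

Call:
servo_tool([
  [0.2, 0, 0, 0.01, 0, 0, 0],
  [0.2, 0, 0, 0.03, 0, 0, 0],
  [0.2, 0, 0, 0.055, 0, 0, 0],
  [0.2, 0, 0, 0.075, 0, 0, 0],
  [0.2, 0, 0, 0.085, 0, 0, 0],
  [0.2, 0, 0, 0.085, 0, 0, 0],
  [0.2, 0, 0, 0.085, 0, 0, 0],
  [0.2, 0, 0, 0.085, 0, 0, 0],
])

```text
clock: 8.57
position: [0.5927, 0.1795, 0.0762]
ee_rot: [0.754, -0.657, 0.0, -0.001]
ft_force: [-0.3, -0.2, -1.0]
grip_width: 0.415
```

```bash
python3 - <<'E'
from h import *
np.set_printoptions(precision=4,suppress=True)
goal([.5907,.1803,.03],-82.1)
u=np.array([-.9905,-.1374]); v=np.array([.1374,-.9905])
a,d=eyes.camera("scene"); W=cloud("scene",d); q=W[...,:2]-[.5541,.1752]; X=q@u; Y=q@v; z=W[...,2]
m=(abs(Y)<.012)&(z>.069)&(z<.085)&(X<-.04)&(X>-.09)
print("end face X",np.percentile(X[m]*1000,[5,25,50,75,95]),m.sum())
m=(X<-.055)&(X>-.075)&(z>.067)&(z<.076)&(abs(Y)<.03); print("base Y",np.percentile(Y[m]*1000,[2,98]),m.sum(),"z min",)
m=(X<-.055)&(X>-.072)&(z>.056)&(abs(Y)<.012); print("bottom z",np.percentile(z[m],[0,2,10]))
cv2.imwrite("pics/c5.png",cv2.resize(a[120:240,290:430],None,fx=5,fy=5,interpolation=cv2.INTER_CUBIC))
E
```

```text
shift [-0.001   0.0019  0.0462] turn [-0.08  0.   -0.02] t 8.575 p [0.5927 0.1795 0.0762] x-angle -82.12 F [-0.31 -0.15 -0.99] T [0.025 0.03  0.025] g 0.415
end face X [-65.0189 -64.2517 -63.6217 -62.6613 -61.2033] 16
base Y [-17.1823  18.682 ] 22 z min
bottom z [0.0689 0.0705 0.0804]
```

View pics/c5.png

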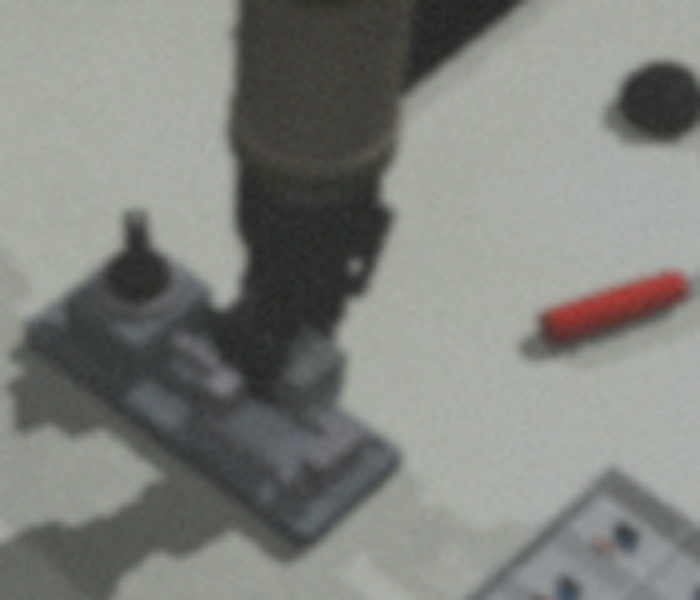

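Call:
servo_tool([
  [0.2, -0.001, 0.002, 0.002, 0, 0, 0],
  [0.2, -0.001, 0.002, 0.006, 0, 0, 0],
  [0.2, -0.001, 0.002, 0.014, 0, 0, 0],
  [0.2, -0.001, 0.002, 0.023, 0, 0, 0],
  [0.2, -0.001, 0.002, 0.032, 0, 0, 0],
  [0.2, -0.001, 0.002, 0.039, 0, 0, 0],
  [0.2, -0.001, 0.002, 0.043, 0, 0, 0],
  [0.2, -0.001, 0.002, 0.044, 0, 0, 0],
  [0.2, -0.001, 0.002, 0.045, 0, 0, 0],
  [0.2, -0.001, 0.002, 0.0455, 0, 0, 0],
  [0.2, -0.001, 0.002, 0.0455, 0, 0, 0],
])

```text
clock: 10.0
position: [0.5902, 0.1801, 0.0299]
ee_rot: [0.754, -0.657, 0.0, -0.0]
ft_force: [-0.0, -0.1, -0.6]
grip_width: 0.417
```

Call:
servo_tool([
  [0.2, 0, 0, 0.0005, 0, 0, 0],
  [0.2, 0, 0, 0.001, 0, 0, 0],
  [0.2, 0, 0, 0.001, 0, 0, 0],
])

```text
clock: 10.38
position: [0.5901, 0.1801, 0.0288]
ee_rot: [0.754, -0.657, 0.0, -0.0]
ft_force: [-0.5, 1.1, -0.6]
grip_width: 0.416
```

Call:
servo_tool([
  [0.2, 0, 0, 0.0003, 0, 0, 0],
  [0.2, 0, 0, 0.0006, 0, 0, 0],
  [0.2, 0, 0, 0.0006, 0, 0, 0],
])

```text
clock: 10.75
position: [0.5901, 0.1801, 0.0287]
ee_rot: [0.754, -0.657, 0.0, 0.0]
ft_force: [-3.2, -1.2, 5.7]
grip_width: 0.416
```

Call:
servo_tool([
  [0.45, 0, 0, 0, 0, 0, 0],
  [0.5, 0, 0, 0, 0, 0, 0],
  [0.6, 0, 0, 0, 0, 0, 0],
  [0.7, 0, 0, 0, 0, 0, 0],
  [0.8, 0, 0, 0, 0, 0, 0],
  [0.8, 0, 0, -0.005, 0, 0, 0],
  [0.8, 0, 0, -0.03, 0, 0, 0],
  [0.8, 0, 0, -0.07, 0, 0, 0],
  [0.8, 0, 0, -0.115, 0, 0, 0],
  [0.8, 0, 0, -0.155, 0, 0, 0],
  [0.8, 0, 0, -0.17, 0, 0, 0],
  [0.8, 0, 0, -0.17, 0, 0, 0],
])

```text
clock: 12.25
position: [0.5904, 0.1802, 0.1987]
ee_rot: [0.754, -0.657, 0.0, -0.0]
ft_force: [-0.7, 0.3, -1.2]
grip_width: 0.802
```

```bash
cat >> h.py <<'E'
U=np.array([-.9905,-.1374]); V=np.array([.1374,-.9905])
def vis(c,d):
    W=cloud(c,d); q=W[...,:2]-[.5541,.1752]; return q@U,q@V,W[...,2]
def sink(c,d):
    W=cloud(c,d); X,Y,z=vis(c,d); m=(X>-.07)&(X<0)&(abs(Y)<.03)&(z>.054)&(z<.07)
    P=np.c_[X[m],Y[m]].astype(np.float32)*1000
    return (m.sum(),[np.round(k,1) for k in cv2.minAreaRect(P)],"z",np.median(z[m]).round(4)) if m.sum()>5 else "none"
E
python3 - <<'E'
from h import *
a,d=eyes.camera("scene"); print(sink("scene",d))
goal([.4700,.1637,.16],-82.1)
cv2.imwrite("pics/c6.png",cv2.resize(a[130:240,280:410],None,fx=5,fy=5,interpolation=cv2.INTER_CUBIC))
E
```

```text
(np.int64(148), [array([-37.2,  -0.4]), array([51. , 39.3]), np.float64(0.5)], 'z', np.float64(0.0582))
shift [-0.0004  0.1209  0.0374] turn [ 0.04 -0.02 -0.02] t 12.3 p [0.5898 0.1799 0.1973] x-angle -82.12 F [ 0.05  0.63 -1.15] T [-0.019  0.021  0.018] g 0.799
```

View pics/c6.png

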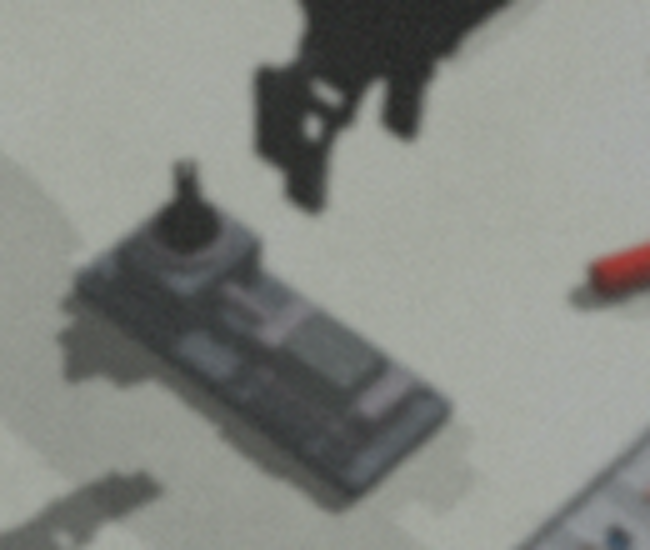

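```bash
python3 - <<'E'
from h import *
goal([.4703,.1639,.16],60); goal([.4703,.1639,.16],-120)
print(np.round(monitor.get_obs()["joint_pos"],3))
p,d=eyes.camera("top"); W=cloud("top",d)
try: print(rect(W,(.47,.164),.05,.1,.12))
except Exception: print("occluded")
E
```

```text
shift [-0.0006  0.1206  0.0374] turn [ 4.0000e-02  4.0000e-02 -1.4212e+02] t 12.3 p [0.5898 0.1799 0.1973] x-angle -82.12 F [ 0.05  0.63 -1.15] T [-0.019  0.021  0.018] g 0.799
shift [-0.0006  0.1206  0.0374] turn [ 3.000e-02 -3.000e-02  3.788e+01] t 12.3 p [0.5898 0.1799 0.1973] x-angle -82.12 F [ 0.05  0.63 -1.15] T [-0.019  0.021  0.018] g 0.799
[ 0.102  0.399 -0.611  1.504  0.233  1.312 -1.965]
(58, array([0.4665, 0.1651]), array([0.0143, 0.033 ]), 58.8, 'mean', array([0.4654, 0.1654, 0.1102]))
```

Call:
servo_tool([
  [0.6, 0, 0.01, 0.002, 0, 0, 3],
  [0.6, 0, 0.03, 0.01, 0, 0, 9],
  [0.6, 0, 0.055, 0.018, 0, 0, 16],
  [0.6, 0, 0.08, 0.025, 0, 0, 24],
  [0.6, 0, 0.1, 0.032, 0, 0, 31],
  [0.6, 0, 0.115, 0.037, 0, 0, 36],
  [0.6, -0.001, 0.1205, 0.038, 0, 0, 37.6],
  [0.6, -0.001, 0.1205, 0.038, 0, 0, 37.6],
  [0.6, -0.001, 0.1205, 0.038, 0, 0, 37.6],
  [0.6, -0.001, 0.1205, 0.038, 0, 0, 37.6],
], grip_force=60)

```text
clock: 13.6
position: [0.4709, 0.1646, 0.1602]
ee_rot: [-0.502, 0.865, 0.0, 0.0]
ft_force: [-0.1, -0.6, -0.4]
grip_width: 0.601
```

```bash
python3 - <<'E'
from h import *
goal([.4702,.1640,.084],-120.2)
print(np.round(monitor.get_obs()["joint_pos"],3))
p,d=eyes.camera("scene"); W=cloud("scene",d); print(rect(W,(.47,.164),.03,.1,.118))
cv2.imwrite("pics/c7.png",cv2.resize(p[120:230,260:400],None,fx=5,fy=5,interpolation=cv2.INTER_CUBIC))
E
```

```text
shift [0.0009 0.0003 0.0762] turn [0.01 0.01 0.52] t 13.6 p [0.4709 0.1646 0.1602] x-angle -119.68 F [-0.05 -0.61 -0.38] T [ 0.025 -0.061 -0.001] g 0.601
[ 0.081  0.151 -0.547  1.856  0.085  1.158 -2.583]
(57, array([0.4725, 0.1637]), array([0.0138, 0.0388]), 59.5, 'mean', array([0.4739, 0.1623, 0.1098]))
```

View pics/c7.png

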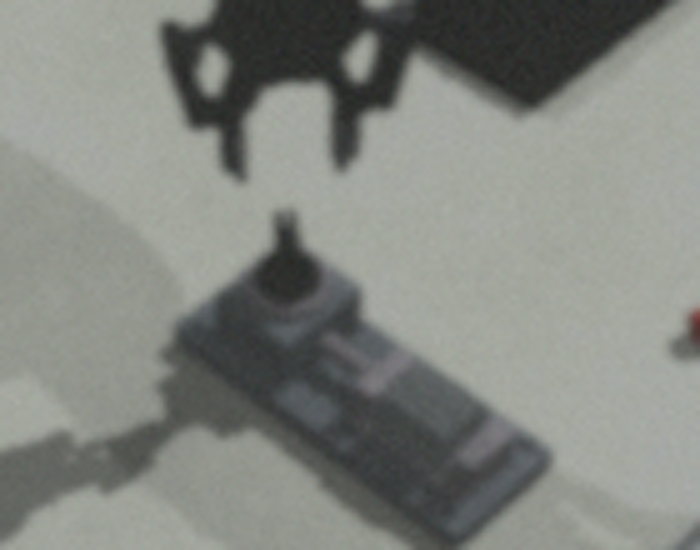

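Call:
servo_tool([
  [0.6, 0, 0, 0, 0, 0, -5],
  [0.6, 0, 0, 0, 0, 0, -15],
  [0.6, 0, 0, 0, 0, 0, -25],
  [0.6, 0, 0, 0, 0, 0, -35],
  [0.6, 0, 0, 0, 0, 0, -45],
  [0.6, 0, 0, 0, 0, 0, -55],
  [0.6, 0, 0, 0, 0, 0, -65],
  [0.6, 0, 0, 0, 0, 0, -75],
  [0.6, 0, 0, 0, 0, 0, -85],
  [0.6, 0, 0, 0, 0, 0, -95],
  [0.6, 0, 0, 0, 0, 0, -105],
  [0.6, 0, 0, 0, 0, 0, -115],
  [0.6, 0, 0, 0, 0, 0, -125],
  [0.6, 0, 0, 0, 0, 0, -135],
  [0.6, 0, 0, 0, 0, 0, -145],
  [0.6, 0, 0, 0, 0, 0, -155],
  [0.6, 0, 0, 0, 0, 0, -165],
  [0.6, 0, 0, 0, 0, 0, -173],
  [0.6, 0, 0, 0, 0, 0, -179.5],
  [0.6, 0, 0, 0, 0, 0, -179.5],
])

```text
clock: 16.15
position: [0.4707, 0.1645, 0.1602]
ee_rot: [0.867, 0.498, 0.0, -0.0]
ft_force: [-0.2, 0.1, 0.3]
grip_width: 0.599
```

```bash
python3 - <<'E'
from h import *
goal([.4705,.1640,.084],59.8)
print(np.round(monitor.get_obs()["joint_pos"],3))
E
```

```text
shift [-0.0006  0.      0.0762] turn [-0.   -0.01 -0.06] t 16.15 p [0.4707 0.1645 0.1602] x-angle 59.74 F [-0.21  0.08  0.34] T [ 0.    -0.05   0.007] g 0.599
[ 0.345  0.196 -0.841  1.845  0.158  1.169  0.494]
```

Call:
servo_tool([
  [0.6, 0, 0, 0.015, 0, 0, 0],
  [0.6, -0.0005, 0, 0.035, 0, 0, 0],
  [0.6, -0.0005, 0, 0.055, 0, 0, 0],
  [0.6, -0.0005, 0, 0.07, 0, 0, 0],
  [0.6, -0.0005, 0, 0.076, 0, 0, 0],
  [0.6, -0.0005, 0, 0.076, 0, 0, 0],
  [0.6, -0.0005, 0, 0.076, 0, 0, 0],
])

```text
clock: 17.02
position: [0.4707, 0.1643, 0.0847]
ee_rot: [0.867, 0.498, 0.0, 0.0]
ft_force: [0.3, -0.5, 0.2]
grip_width: 0.6
```

Call:
servo_tool([
  [0.4, 0, 0, 0, 0, 0, 0],
  [0.3, 0, 0, 0, 0, 0, 0],
  [0.22, 0, 0, 0, 0, 0, 0],
  [0, 0, 0, 0, 0, 0, 0],
  [0, 0, 0, 0, 0, 0, 0],
  [0, 0, 0, 0, 0, 0, 0],
  [0, 0, 0, 0, 0, 0, 0],
])

```text
clock: 17.9
position: [0.4704, 0.164, 0.0844]
ee_rot: [0.867, 0.498, -0.0, 0.0]
ft_force: [-3.0, -2.2, 6.3]
grip_width: 0.152
```

```bash
python3 -c "
from h import *
goal([.4705,.1640,.084],59.8)"
```

```text
shift [0.0001 0.0001 0.0004] turn [ 0.02  0.02 -0.02] t 17.9 p [0.4704 0.164  0.0844] x-angle 59.78 F [-2.99 -2.18  6.26] T [-0.373  0.497  0.067] g 0.152
```

Call:
servo_tool([
  [0, 0, 0, 0, 0, 0, 3],
  [0, 0, 0, 0, 0, 0, 8],
  [0, 0, 0, 0, 0, 0, 13],
  [0, 0, 0, 0, 0, 0, 18],
  [0, 0, 0, 0, 0, 0, 23],
  [0, 0, 0, 0, 0, 0, 28],
  [0, 0, 0, 0, 0, 0, 33],
  [0, 0, 0, 0, 0, 0, 38],
  [0, 0, 0, 0, 0, 0, 43],
  [0, 0, 0, 0, 0, 0, 48],
])

```text
clock: 19.15
position: [0.4703, 0.1639, 0.0844]
ee_rot: [0.995, 0.101, -0.0, 0.0]
ft_force: [-2.8, -1.3, 6.4]
grip_width: 0.152
```

```bash
python3 -c "
from h import *
goal([.4705,.1640,.084],59.8)
_,d=eyes.camera('scene'); X,Y,z=vis('scene',d)
m=(abs(Y)<.015)&(z>.047)&(z<.0535)&(X>-.02)&(X<.03);print(np.percentile(X[m]*1000,[5,50,95]),sink('scene',d))
"
```

```text
shift [ 0.0002 -0.      0.0004] turn [ 2.000e-02  2.000e-02 -4.818e+01] t 19.15 p [0.4703 0.1639 0.0844] x-angle 11.62 F [-2.77 -1.3   6.38] T [-0.41   0.575  0.058] g 0.152
[-14.57798901  -3.01600161   2.57402784] (np.int64(147), [array([-37.2,  -1. ]), array([39.3, 51.8]), np.float64(86.8)], 'z', np.float64(0.0582))
```

Call:
servo_tool([
  [0, 0, 0, 0, 0, 0, 4],
  [0, 0, 0, 0, 0, 0, 8],
  [0, 0, 0, 0, 0, 0, 12],
  [0, 0, 0, 0, 0, 0, 16],
  [0, 0, 0, 0, 0, 0, 20],
  [0, 0, 0, 0, 0, 0, 20],
])

```text
clock: 19.95
position: [0.4702, 0.1639, 0.0844]
ee_rot: [0.997, -0.072, -0.0, 0.0]
ft_force: [-2.0, -1.5, 6.7]
grip_width: 0.156
```

```bash
cat > g.py <<'E'
from h import *
goal([.4705,.1640,.084],59.8)
for c in ["scene"]:
    d=np.median([eyes.camera(c)[1] for _ in range(2)],0); X,Y,z=vis(c,d); print(c,sink(c,d))
E
python3 g.py
```

```text
shift [ 0.0002 -0.0002  0.0004] turn [ 3.000e-02  3.000e-02 -6.808e+01] t 19.95 p [0.4702 0.1639 0.0844] x-angle -8.28 F [-2.03 -1.51  6.67] T [-0.464  0.676 -0.059] g 0.156
scene (np.int64(147), [array([-39.7,  -0.9]), array([37.9, 49.6]), np.float64(89.7)], 'z', np.float64(0.0585))
```

```bash
cat > g.py <<'E'
from h import *
goal([.4705,.1640,.084],59.8)
D=[];T=[]
for _ in range(4):
    D.append(eyes.camera("scene")[1]); o=monitor.get_obs(); T.append(np.r_[o["torque"],o["tau"][6],o["ft_force"]])
print(sink("scene",np.median(D,0)),"T",np.mean(T,0).round(3),"sd",np.std(T,0)[2:4].round(3))
E
python3 g.py
```

```text
shift [ 0.0003 -0.0001  0.0004] turn [ 2.000e-02  3.000e-02 -6.803e+01] t 20.05 p [0.4702 0.1639 0.0844] x-angle -8.23 F [-2.7  -2.    5.75] T [-0.472  0.636 -0.127] g 0.153
(np.int64(151), [array([-39.4,  -0.4]), array([38.3, 50.1]), np.float64(88.7)], 'z', np.float64(0.0582)) T [-0.464  0.654 -0.062  0.071 -2.846 -1.603  6.219] sd [0.022 0.004]
```

Call:
servo_tool([
  [0, 0, 0, 0, 0, 0, 3],
  [0, 0, 0, 0, 0, 0, 6],
  [0, 0, 0, 0, 0, 0, 9],
  [0, 0, 0, 0, 0, 0, 12],
])

```text
clock: 20.75
position: [0.4702, 0.1639, 0.0844]
ee_rot: [0.984, -0.176, -0.0, 0.0]
ft_force: [-2.1, -2.6, 7.2]
grip_width: 0.154
```

```bash
python3 g.py
```

```text
shift [ 0.0002 -0.0002  0.0004] turn [ 3.000e-02  3.000e-02 -8.012e+01] t 20.75 p [0.4702 0.1639 0.0844] x-angle -20.32 F [-2.12 -2.61  7.23] T [-0.48   0.716  0.095] g 0.154
(np.int64(152), [array([-40.5,  -0.8]), array([37.1, 50.7]), np.float64(89.2)], 'z', np.float64(0.0584)) T [-0.45   0.681 -0.067 -0.063 -3.191 -1.97   6.11 ] sd [0.031 0.383]
```

Call:
servo_tool([
  [0, 0, 0, 0, 0, 0, 3],
  [0, 0, 0, 0, 0, 0, 6],
  [0, 0, 0, 0, 0, 0, 9],
  [0, 0, 0, 0, 0, 0, 12],
])

```text
clock: 21.45
position: [0.4702, 0.1639, 0.0844]
ee_rot: [0.961, -0.278, -0.0, 0.0]
ft_force: [-2.9, -2.7, 6.1]
grip_width: 0.155
```

```bash
python3 g.py
```

```text
shift [ 0.0002 -0.0002  0.0004] turn [ 3.000e-02  2.000e-02 -9.211e+01] t 21.45 p [0.4702 0.1639 0.0844] x-angle -32.31 F [-2.94 -2.66  6.05] T [-0.512  0.696  0.092] g 0.155
(np.int64(151), [array([-41.7,  -0.8]), array([37.4, 50.2]), np.float64(89.2)], 'z', np.float64(0.0585)) T [-0.455  0.682 -0.043 -0.12  -2.76  -2.196  6.156] sd [0.048 0.384]
```

Call:
servo_tool([
  [0, 0, 0, 0, 0, 0, 3],
  [0, 0, 0, 0, 0, 0, 6],
  [0, 0, 0, 0, 0, 0, 9],
])

```text
clock: 22.02
position: [0.4701, 0.1639, 0.0844]
ee_rot: [0.936, -0.353, -0.0, 0.0]
ft_force: [-3.9, -2.3, 6.2]
grip_width: 0.148
```

```bash
python3 g.py
```

```text
shift [ 0.0002 -0.0003  0.0004] turn [ 4.000e-02  3.000e-02 -1.011e+02] t 22.025 p [0.4701 0.1639 0.0844] x-angle -41.3 F [-3.94 -2.29  6.21] T [-0.498  0.705  0.146] g 0.148
(np.int64(151), [array([-41.7,  -1. ]), array([38.2, 50.1]), np.float64(88.7)], 'z', np.float64(0.0583)) T [-0.461  0.697  0.057 -0.185 -2.961 -2.469  6.553] sd [0.046 0.385]
```

Call:
servo_tool([
  [0, 0, 0, 0, 0, 0, 2],
  [0, 0, 0, 0, 0, 0, 4],
  [0, 0, 0, 0, 0, 0, 6],
])

```text
clock: 22.6
position: [0.4701, 0.1639, 0.0844]
ee_rot: [0.916, -0.401, -0.0, 0.0]
ft_force: [-3.1, -1.6, 6.5]
grip_width: 0.154
```

```bash
python3 g.py
```

```text
shift [ 0.0002 -0.0003  0.0004] turn [ 4.0000e-02  2.0000e-02 -1.0706e+02] t 22.6 p [0.4701 0.1639 0.0844] x-angle -47.26 F [-3.08 -1.55  6.49] T [-0.474  0.662  0.312] g 0.154
(np.int64(154), [array([-42. ,  -0.6]), array([50.2, 37.2]), np.float64(0.8)], 'z', np.float64(0.0583)) T [-0.453  0.705  0.12  -0.179 -2.852 -2.065  6.107] sd [0.029 0.24 ]
```

Call:
servo_tool([
  [0, 0, 0, 0, 0, 0, 2],
  [0, 0, 0, 0, 0, 0, 4],
])

```text
clock: 23.05
position: [0.4701, 0.164, 0.0844]
ee_rot: [0.902, -0.433, 0.0, 0.0]
ft_force: [-2.4, -1.6, 6.4]
grip_width: 0.15
```

```bash
python3 g.py
```

```text
shift [ 0.0002 -0.0003  0.0004] turn [ 4.0000e-02  2.0000e-02 -1.1106e+02] t 23.05 p [0.4701 0.164  0.0844] x-angle -51.26 F [-2.43 -1.61  6.41] T [-0.443  0.71   0.239] g 0.15
(np.int64(151), [array([-41.7,  -0.7]), array([36.8, 50.3]), np.float64(89.4)], 'z', np.float64(0.0584)) T [-0.456  0.74   0.116 -0.196 -3.132 -2.079  6.605] sd [0.047 0.241]
```

Call:
servo_tool([
  [0, 0, 0, 0, 0, 0, 2],
  [0, 0, 0, 0, 0, 0, 4],
])

```text
clock: 23.5
position: [0.4701, 0.164, 0.0844]
ee_rot: [0.886, -0.464, 0.0, 0.0]
ft_force: [-3.4, -2.6, 6.4]
grip_width: 0.148
```

```bash
python3 g.py
```

```text
shift [ 0.0002 -0.0003  0.0004] turn [ 4.0000e-02  2.0000e-02 -1.1506e+02] t 23.5 p [0.4701 0.164  0.0844] x-angle -55.26 F [-3.41 -2.56  6.44] T [-0.488  0.734  0.268] g 0.148
(np.int64(153), [array([-41.7,  -0.8]), array([51.1, 37.7]), np.float64(1.9)], 'z', np.float64(0.0585)) T [-0.451  0.734  0.118 -0.211 -3.181 -2.045  6.423] sd [0.036 0.24 ]
```

Call:
servo_tool([
  [0, 0, 0, 0, 0, 0, 2],
  [0, 0, 0, 0, 0, 0, 4],
])

```text
clock: 23.95
position: [0.4701, 0.164, 0.0844]
ee_rot: [0.869, -0.494, 0.0, 0.0]
ft_force: [-2.8, -1.6, 6.6]
grip_width: 0.154
```

```bash
python3 g.py
```

```text
shift [ 0.0002 -0.0003  0.0004] turn [ 4.0000e-02  2.0000e-02 -1.1906e+02] t 23.95 p [0.4701 0.164  0.0844] x-angle -59.26 F [-2.83 -1.61  6.57] T [-0.516  0.711  0.306] g 0.154
(np.int64(152), [array([-41.4,  -0.3]), array([50.7, 37.1]), np.float64(0.2)], 'z', np.float64(0.0582)) T [-0.454  0.736  0.136 -0.22  -3.024 -1.998  6.125] sd [0.036 0.242]
```

Call:
servo_tool([
  [0, 0, 0, 0, 0, 0, 2],
  [0, 0, 0, 0, 0, 0, 4],
])

```text
clock: 24.4
position: [0.4701, 0.164, 0.0844]
ee_rot: [0.851, -0.524, 0.0, 0.0]
ft_force: [-2.8, -2.3, 5.6]
grip_width: 0.152
```

```bash
python3 g.py
```

```text
shift [ 0.0002 -0.0003  0.0004] turn [ 4.0000e-02  2.0000e-02 -1.2306e+02] t 24.4 p [0.4701 0.164  0.0844] x-angle -63.26 F [-2.78 -2.33  5.64] T [-0.471  0.744  0.225] g 0.152
(np.int64(155), [array([-41.4,  -0.2]), array([50.3, 37. ]), np.float64(0.5)], 'z', np.float64(0.0585)) T [-0.424  0.732  0.14  -0.218 -3.386 -1.404  6.738] sd [0.017 0.249]
```

```bash
python3 - <<'E'
from h import *
a=cv2.imread("pics/scene4.png") # knob before turning
a0=cv2.imread("pics/scene0.png")
b=np.mean([eyes.camera("scene")[0] for _ in range(6)],0).astype(np.uint8)
u,v=proj("scene",[.4702,.1639,.07]).round().astype(int); print(u,v)
f=lambda i:cv2.resize(cv2.convertScaleAbs(i[v-20:v+22,u-22:u+22],alpha=2),(390,372),interpolation=cv2.INTER_CUBIC)
cv2.imwrite("pics/c8.png",np.hstack([f(a0),f(b)]))
E
```

```text
317 176
```

View pics/c8.png

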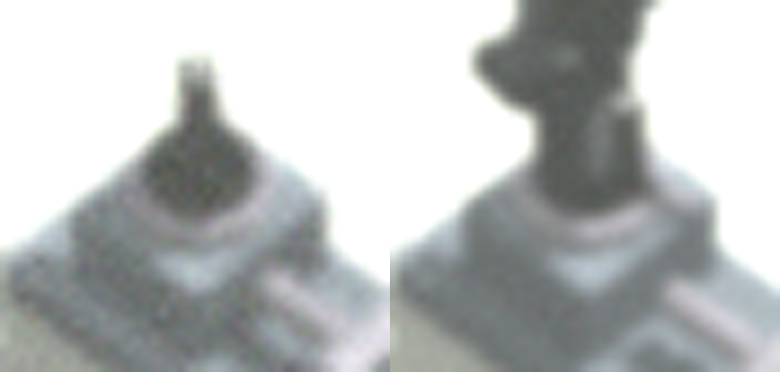

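```bash
cat > tab.py <<'E'
from h import *
def ring(img,c=(.4709,.1642),z=.068,rs=(.0285,.030,.0315)):
    K,E=info("scene"); A=np.radians(np.arange(-180,180,6)); out=[]
    for r in rs:
        P=np.array([proj("scene",[c[0]+r*np.cos(t),c[1]+r*np.sin(t),z]) for t in A]).astype(np.float32)
        out.append(cv2.remap(img.astype(np.float32),P[:,0].reshape(1,-1),P[:,1].reshape(1,-1),cv2.INTER_LINEAR)[0])
    return np.arange(-180,180,6),np.mean(out,0)
if __name__=="__main__":
    ims=[eyes.camera("scene")[0].astype(float) for _ in range(6)]
    b=np.mean(ims,0); np.save("b.npy",b)
    a0=np.mean([cv2.imread(f"pics/scene{k}.png").astype(float) for k in (0,4)],0)
    A,r0=ring(a0); _,r1=ring(b)
    for t,x,y in zip(A,r0,r1):
        if -110<t<100: print(t,"R-B",(x[2]-x[0]).round(1),(y[2]-y[0]).round(1)," I",x.mean().round(),y.mean().round())
E
python3 tab.py
```

```text
-108 R-B -2.8 -3.1  I 70.0 70.0
-102 R-B -2.8 -3.0  I 70.0 70.0
-96 R-B -3.8 -3.0  I 69.0 69.0
-90 R-B -2.5 -2.7  I 68.0 68.0
-84 R-B -2.0 -2.7  I 68.0 66.0
-78 R-B -2.8 -2.2  I 68.0 66.0
-72 R-B -2.0 -2.6  I 67.0 66.0
-66 R-B -1.5 -2.1  I 68.0 67.0
-60 R-B -2.2 -2.4  I 69.0 68.0
-54 R-B -2.7 -3.4  I 70.0 71.0
-48 R-B -2.7 -3.0  I 72.0 73.0
-42 R-B -3.8 -3.2  I 75.0 76.0
-36 R-B -4.6 -4.1  I 77.0 79.0
-30 R-B -4.8 -4.9  I 80.0 81.0
-24 R-B -4.5 -5.2  I 80.0 82.0
-18 R-B -3.7 -4.5  I 79.0 81.0
-12 R-B -5.3 -4.5  I 80.0 81.0
-6 R-B -4.8 -4.9  I 82.0 83.0
0 R-B -4.5 -5.3  I 84.0 84.0
6 R-B -5.1 -5.7  I 86.0 81.0
12 R-B -7.2 -5.2  I 88.0 79.0
18 R-B -7.1 -3.9  I 88.0 73.0
24 R-B -7.3 -3.5  I 90.0 72.0
30 R-B -8.3 -3.1  I 92.0 76.0
36 R-B -7.1 -3.2  I 93.0 86.0
42 R-B -7.7 -4.4  I 96.0 95.0
48 R-B -8.4 -6.5  I 99.0 101.0
54 R-B -8.5 -7.9  I 104.0 105.0
60 R-B -8.5 -7.0  I 108.0 112.0
66 R-B -5.8 -4.6  I 117.0 120.0
72 R-B -2.6 -2.6  I 125.0 128.0
78 R-B -0.3 -0.3  I 131.0 135.0
84 R-B -0.1 0.4  I 136.0 137.0
90 R-B 0.6 1.4  I 139.0 134.0
96 R-B 1.9 2.3  I 137.0 123.0
```

```bash
cat > tab2.py <<'E'
from tab import *
a0=np.mean([cv2.imread(f"pics/scene{k}.png").astype(float) for k in (0,4)],0)
T=[];ims=[]
goal([.4705,.1640,.084],59.8)
for _ in range(8):
    ims.append(eyes.camera("scene")[0].astype(float)); T.append(monitor.get_obs()["torque"][2])
b=np.mean(ims,0)
def cen(b):
    for z,rs in ((.068,(.0285,.030,.0315)),(.066,(.029,.031))):
        A,r0=ring(a0,z=z,rs=rs); _,r1=ring(b,z=z,rs=rs)
        m=(A>-20)&(A<64); d=np.clip((r1-r0)[:,2]-(r1-r0)[:,0],0.5,9)[m]-.5; e=np.clip((r0-r1).mean(1),2,99)[m]-2
        print("tab R-B",(A[m]@d/d.sum()).round(1),"dark",(A[m]@e/e.sum()).round(1))
cen(b); print("hold Tz",np.mean(T).round(3))
np.save("b_%d.npy"%int(100*monitor.get_obs()["clock"]),b)
if __name__=="__main__":
    print("prev:"); cen(np.load("b.npy"))
E
echo
```

Call:
servo_tool([
  [0, 0, 0, 0, 0, 0, 2],
  [0, 0, 0, 0, 0, 0, 4],
  [0, 0, 0, 0, 0, 0, 6],
])

```text
clock: 25.58
position: [0.4701, 0.164, 0.0844]
ee_rot: [0.823, -0.568, 0.0, 0.0]
ft_force: [-3.4, -1.7, 6.4]
grip_width: 0.157
```

```bash
python3 tab2.py
```

```text
shift [ 0.0001 -0.0004  0.0004] turn [ 4.0000e-02  2.0000e-02 -1.2906e+02] t 25.575 p [0.4701 0.164  0.0844] x-angle -69.26 F [-3.37 -1.68  6.42] T [-0.387  0.7    0.189] g 0.157
tab R-B 31.5 dark 24.1
tab R-B 34.5 dark 27.4
hold Tz 0.136
prev:
tab R-B 30.7 dark 22.9
tab R-B 34.4 dark 26.5
```

Call:
servo_tool([
  [0, 0, 0, 0, 0, 0, 2],
  [0, 0, 0, 0, 0, 0, 4],
])

```text
clock: 26.22
position: [0.4701, 0.164, 0.0844]
ee_rot: [0.802, -0.597, 0.0, 0.0]
ft_force: [-3.8, -2.2, 6.8]
grip_width: 0.152
```

```bash
python3 tab2.py
```

```text
shift [ 0.0001 -0.0004  0.0004] turn [ 4.0000e-02  2.0000e-02 -1.3307e+02] t 26.225 p [0.4701 0.164  0.0844] x-angle -73.27 F [-3.84 -2.21  6.76] T [-0.44   0.81   0.173] g 0.152
tab R-B 33.3 dark 23.2
tab R-B 37.2 dark 26.8
hold Tz 0.114
prev:
tab R-B 30.7 dark 22.9
tab R-B 34.4 dark 26.5
```

Call:
servo_tool([
  [0, 0, 0, 0, 0, 0, 2],
  [0, 0, 0, 0, 0, 0, 4],
])

```text
clock: 26.88
position: [0.4701, 0.164, 0.0844]
ee_rot: [0.781, -0.624, 0.0, 0.0]
ft_force: [-2.8, -2.6, 5.9]
grip_width: 0.154
```

```bash
python3 tab2.py
```

```text
shift [ 0.0001 -0.0004  0.0004] turn [ 4.0000e-02  2.0000e-02 -1.3707e+02] t 26.875 p [0.4701 0.164  0.0844] x-angle -77.27 F [-2.8  -2.56  5.89] T [-0.411  0.757  0.194] g 0.154
tab R-B 32.3 dark 23.8
tab R-B 35.3 dark 27.0
hold Tz 0.109
prev:
tab R-B 30.7 dark 22.9
tab R-B 34.4 dark 26.5
```

Call:
servo_tool([
  [0, 0, 0, 0, 0, 0, 1.5],
  [0, 0, 0, 0, 0, 0, 3],
  [0, 0, 0, 0, 0, 0, 3],
  [0.2, 0, 0, 0, 0, 0, 3],
  [0.3, 0, 0, 0, 0, 0, 3],
  [0.5, 0, 0, 0, 0, 0, 3],
  [0.6, 0, 0, 0, 0, 0, 3],
  [0.6, 0, 0, 0, 0, 0, 3],
  [0.6, 0, 0, -0.01, 0, 0, 3],
  [0.6, 0, 0, -0.04, 0, 0, 3],
  [0.6, 0, 0, -0.08, 0, 0, 3],
  [0.6, 0, 0, -0.12, 0, 0, 3],
  [0.6, 0, 0, -0.14, 0, 0, 3],
  [0.6, 0, 0, -0.14, 0, 0, 3],
])

```text
clock: 29.02
position: [0.4711, 0.1645, 0.2262]
ee_rot: [0.765, -0.644, 0.001, -0.001]
ft_force: [-0.1, 0.2, -0.8]
grip_width: 0.597
```

```bash
python3 - <<'E'
from tab import *
goal([.4705,.1640,.084],59.8); print(np.round(monitor.get_obs()["joint_pos"],3))
r=[eyes.camera("scene") for _ in range(6)]; b=np.mean([x[0].astype(float) for x in r],0); d=np.median([x[1] for x in r],0)
np.save("bfinal.npy",b)
print(rect(cloud("scene",d),(.47,.164),.03,.1,.118),sink("scene",d))
u,v=317,172
f=lambda i:cv2.resize(cv2.convertScaleAbs(i[v-24:v+24,u-24:u+24],alpha=1.8),(560,560),interpolation=cv2.INTER_CUBIC)
cv2.imwrite("pics/c9.png",f(b))
E
```

```text
shift [0.0004 0.0012 0.1422] turn [-1.0000e-01 -2.4000e-01 -1.4001e+02] t 29.025 p [0.4711 0.1645 0.2262] x-angle -80.21 F [-0.06  0.2  -0.8 ] T [ 0.001 -0.034 -0.008] g 0.597
[ 0.033  0.085 -0.482  1.775  0.042  1.288 -1.859]
(76, array([0.4713, 0.164 ]), array([0.0389, 0.0151]), 23.8, 'mean', array([0.4727, 0.1633, 0.1084])) (np.int64(150), [array([-41.7,  -0.7]), array([49.8, 36.7]), np.float64(0.1)], 'z', np.float64(0.0586))
```

View pics/c9.png

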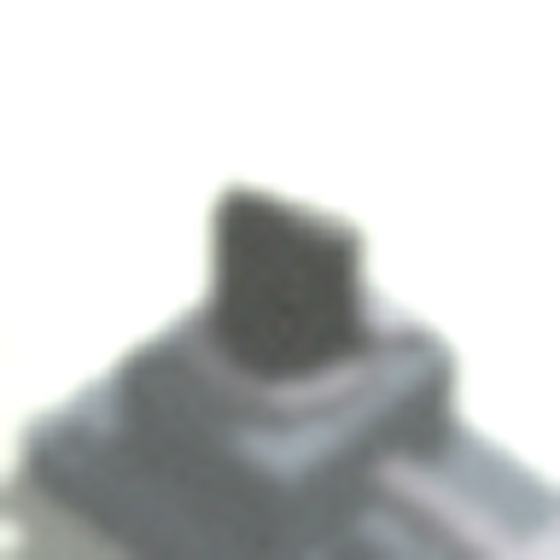

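Call:
servo_tool([
  [0.6, 0, 0, -0.01, 0, 0, 0],
  [0.6, 0.03, 0, -0.02, 0, 0, 0],
  [0.6, 0.08, 0, -0.02, 0, 0, 0],
  [0.6, 0.13, 0, -0.02, 0, 0, 0],
  [0.6, 0.18, 0, -0.02, 0, 0, 0],
  [0.6, 0.22, 0, -0.02, 0, 0, 0],
  [0.6, 0.24, 0, -0.02, 0, 0, 0],
])

```text
clock: 30.2
position: [0.5113, -0.0745, 0.2446]
ee_rot: [0.764, -0.645, 0.0, 0.0]
ft_force: [-0.2, -0.1, 0.2]
grip_width: 0.599
```

```bash
python3 - <<'E'
from h import *
r=[eyes.camera("top") for _ in range(8)]; b=np.mean([x[0].astype(float) for x in r],0); d=np.median([x[1] for x in r],0)
np.save("top_after.npy",b); print(rect(cloud("top",d),(.47,.164),.03,.1,.118))
s=[eyes.camera("scene") for _ in range(6)]; np.save("scene_after.npy",np.mean([x[0].astype(float) for x in s],0))
print(rect(cloud("scene",np.median([x[1] for x in s],0)),(.47,.164),.03,.1,.118), monitor.get_obs()["clock"])
u,v=proj("top",[.47,.164,.08]).round().astype(int)
f=lambda i:cv2.resize(cv2.convertScaleAbs(i[v-14:v+14,u-14:u+14],alpha=1.8),(390,390),interpolation=cv2.INTER_CUBIC)
cv2.imwrite("pics/c10.png",np.hstack([f(cv2.imread("pics/top0.png")),f(b)])); print(u,v)
E
```

```text
(70, array([0.4689, 0.1631]), array([0.0389, 0.0135]), 30.1, 'mean', array([0.4684, 0.1628, 0.1102]))
(77, array([0.4715, 0.1642]), array([0.0389, 0.0141]), 26.7, 'mean', array([0.4731, 0.1632, 0.1085])) 30.9
289 250
```

View pics/c10.png

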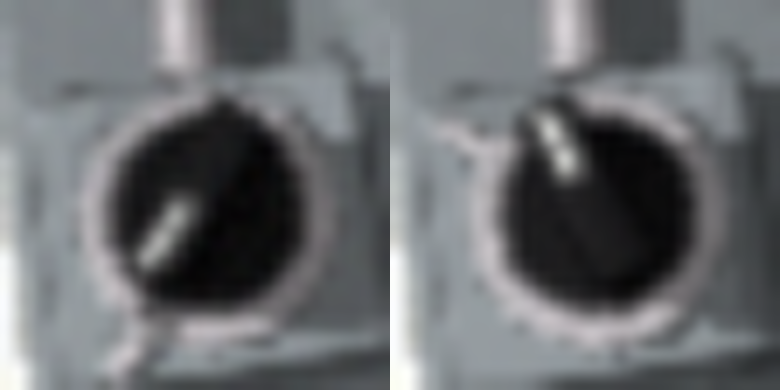

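```bash
python3 - <<'E'
from h import *
for c in ["scene","top"]: print(sink(c,eyes.camera(c)[1]))
print(ticket.hand_in())
E
```

```text
(np.int64(149), [array([-42. ,  -0.7]), array([38.5, 50. ]), np.float64(89.7)], 'z', np.float64(0.0582))
(np.int64(88), [array([-35.3,   0.8]), array([35.9, 58.3]), np.float64(89.1)], 'z', np.float64(0.0579))
the job is handed in; nothing more can be done
None
```

The bare-aluminium heat sink is on the vise bed and clamped against the fixed jaw. I turned the knob clockwise until it slipped, stopped, let go and handed the job in at about 31 s. I believe it slipped exactly one click, but I judged that from angles and wrist torque. There was no direct click signal.

**Heat sink:** the scene camera shows it flat and in line with the vise to within about 1°, with its end against the fixed jaw. The wrist force was about 6 N when I set it down.

**Click:**
- In the last top picture the collar's tab is at about 59° and the knob's nose at about 28°. That is a slip of about 31° (0.54 rad), between the first click at 15° and the second at 45°.
- The wrist torque rose to a peak of about 0.3 N m, fell to about 0.17 N m and did not climb to a second peak.

**Checks that disagreed:**
- I turned the gripper 140°, but the nose moved only about 122°. The heat sink's travel during the turn suggests the bar lagged in the grip by 10 to 15° throughout. If it sprang back on release instead, the slip could briefly have been near the second click.
- My scene-camera estimate of the tab, taken while gripping, was about 32° and wrong. I relied on the clear top view instead.
- The last top-camera fit of the heat sink came out too long (58 mm), probably because the moving jaw was included. I relied on the scene camera's fit.

I did not go near the purple look-alikes or the other bench items, but I took no final picture to check them.

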